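Soap, then dish brush held ready over the sink

ROBOT

A 6-joint arm with a two-finger parallel gripper is mounted at the origin on a cart in front of the work surface, level with it; the furniture and walls round the work are solid. World frame = base frame: x ahead of the robot, y to its left, z up, the work surface at z = 0. Lengths are in m, angles in rad, forces in N, time in s.
With the tool pointing down it reaches from about 0.375 to 0.975 m from the base axis. Payload 3.8 kg.
Tool frame: the origin (TCP) lies at the very end of the fingers, on their centre line; the grasp point (between the pads) lies 19 mm behind it; y points along the fingers, x is the direction in which the jaws open and shut, and the axes are right-handed (so a half turn about y gives the same grasp; the last joint's range is limited). The gripper opens to 85 mm and grips with 20 to 120 N. Pads are 22 mm wide; open, the fingers measure 114 mm over their backs; the gripper's body (76 mm by 85 mm) begins 54 mm behind the grasp point. The pads swing forward as they close: fully open they stand 13 mm farther back than shut.
Start: joints at [1.096, 0.264, 1.604, -0, 1.274, -0.037], TCP at [0.286, 0.611, 0.231] pointing down, gripper open.
Joint ranges: [-2.63, 2.63], [-0.94, 2.18], [0.31, 2.57], [-1.31, 4.45], [0, 2.66], [-2.55, 2.55]. Speed limits (rad/s): [2.57, 2.57, 3.14, 3.14, 3.14, 3.14].

INTERFACE

Orientations are given as a rotation vector (axis times angle).
In Python, from workcell import bot, cams gives the robot as it stands.
- The arm moves only by the tool play_rows, never from a script. Its argument "motion" is a list of rows, each a list of 2 entries, a list of its own where there are three numbers: the shift along the world's x, y, z normalised to -1 to 1, where 1 is 400 mm, then the turn, a rotation vector about the world's x, y, z normalised to -1 to 1, where 1 is pi/4 rad. In form: [[[tx, ty, tz], [ax, ay, az]], ...]. A call has 1 to 10 rows; each row is the pose to reach, as a shift and turn from the pose commanded when the call began; what a row does not reach only later rows make up. A row lasts 1/8 s, in which the tool goes at most 62.5 mm and 10.7 degrees, less where a joint would pass 70% of its speed; a pose out of reach is approached as far as the arm can. A call with a number of a shift or a turn outside -1 to 1 is refused whole. A call with a gripper value outside its range is refused whole. "gripper" is the closure, from 0 (fully open) to 1 (shut), set as the call begins (left out, the last holds). The fingers move at their own pace and stop on an object; "squeeze" is the grip in N (left out, the last holds). Time passes only in rows, so rows that repeat a pose let the fingers close. It gives the time, the measured TCP pose, the force and the opening at its end, in the units of the state.
- bot.read_state(): the state, without advancing time (a new reading comes with each control period).
- cams.read_camera(name): name is "side" or "top" or "wrist"; returns (picture, depth): 384x512x3 uint8, red, green, blue; 384x512 float32, m along the optical axis (not along the pixel's ray), 0 where there is no reading.
- cams.calibration(name): a dict with "mtx" (3x3 intrinsics, pixels), "R" (3x3) and "t" (3): a world point X has camera coordinates R X + t; the wrist camera has in their place "tool_from_camera" (4x4, takes a point from camera to tool coordinates, whose origin is the TCP and whose axes are the tool frame's). Camera axes: x right, y down, z forward; pixel columns grow to the right and rows downward; lengths in m; the calibration is good to about 2 mm. A picture is of the moment at which its call begins: read the wrist's pose just before it. calibration takes no time and is no camera call.
- bot.finish_job(): hands the job in, once; it reports no verdict.
Trained networks look in the newest picture that a camera, given by its name, has taken for a name from the list of things; names that differ only in an ending like _2 or _b are one class to them, and where a whole thing is asked for, a point or a joint stands for the part that bears it (a point fixed in the world has none). Each returns a list of dicts, best first, with "conf" (0 to 1); they miss things now and then, are a little off and sometimes report something else, mostly with a low value. They report only what shows in the picture. A call takes as long as a camera call. They do not tell look-alikes from the thing itself.
- cams.recognise(camera, label): "xyz" ([x, y, z] in m, in the coordinates of the camera as it stood for that picture, good to about 4 mm: the middle of the surface that is visible of it).
- cams.regions_of(camera, label): "mask" (384x512 bool, what is visible of it).
- cams.mark_of(camera, label): "xyz" ([x, y, z] in m, in the coordinates of the camera as it stood for that picture, good to about 4 mm: a listed point, or the origin of a listed thing).
The state is a dict: "time": time; "q": joint angles; "joint_vel": joint speeds; "joint_torque": joint torques, N m; "tool_pos": TCP position; "tcp_rot": TCP orientation; "wrist_force": force on the tool from outside, world axes, zero at the start; "torque": the same for the moment, N m; "width": opening from 0.0 (shut) to 1.0 (fully open).
Only numpy, scipy, OpenCV 4.12 (cv2) and the standard library are available. Lean on these libraries where they do the work, as an engineer would, in place of code of your own. Each camera call takes 0.05 s, during which the arm holds its last target.

TASK

Get ready to scrub: push the pump head of the soap dispenser to the right of the sink (not the one behind it) all the way down and let it come back up, then draw the long dish brush up out of the sink caddy, turn it from standing to roughly level with its bristles facing down, and hold it up in the air with its head over the sink basin. Finish while still holding it there; do not let go or put it down. Leave the dispenser standing where it is, and leave the round pot brush, the mug, the tin and the honey jar where they stand.

Things in the scene. Friction and masses are not known exactly. Their poses are not given: they have to be found in the camera images.
- brush: Long dish brush, 90 g, 200 mm, standing on its head in a caddy well, handle up. Origin: centre of the head's underside. z along the handle, bristles face -x. Head: x and y -21 to +21 mm, z 0 to 62. Straight handle on the axis x = +13 mm, y = 0, z 85 to 200, 16 mm wide in y, 14 thick in x (neck below 24 x 13). Centre of mass near z = 75.
- brush_grip (a point): Point on the axis of the brush handle, 155 mm above the brush's origin, 45 mm below the handle's end; same axes as the brush. A good place to grip, across y.
- brush_head (a point): Centre of the brush head, 31 mm above the brush's origin; same axes as the brush.
- caddy: Steel sink caddy fixed on the worktop left of the sink, 64 (x) x 115 (y) x 80 (z) mm, open above. Origin: centre of its underside. Two wells at y = +27.5 and -27.5 mm, each 54 x 50 mm inside, floor at z = 6 mm, rim at 80. One holds the dish brush, the other the pot brush, either way round. Its -x side, like the bristles, faces roughly the robot.
- pot_brush: Small round pot brush with a knob, 42 mm across, 94 mm high, standing in the other well. Origin: centre of its underside. To be left there.
- soap: Soap dispenser bottle, 60 (x) x 87 (y) mm, 199 mm high with its pump, loose on the worktop just right of the sink (another like it, fixed, stands behind the sink), 0.42 kg. Origin: centre of its underside, z up. The spout points to its -y, towards the sink.
- soap_pump (a joint): Stroke of the pump head in m: 0 up, 0.012 fully down at the stop. A spring brings it back when released; fully down takes about 9 N, and it comes back to within 2 mm of 0.
- soap_head_top (a point): Centre of the flat top of the pump head, a black disc 23 mm across, 199 mm above the worktop when up. Press here, straight down.
- sink_mid (a point): Middle of the sink basin, at the level of the worktop. The opening spans about 0.30 m in x and 0.40 m in y about this point. The tall tap stands behind it, at x = 0.81, y = -0.05, and its spout reaches forward over the back of the basin.
- mug: White mug with a handle, 83 x 117 x 94 mm, standing to the left of the caddy. To be left alone.
- tin: Food tin, 75 mm across, 58 mm high, standing behind the soap dispenser. To be left alone.
- honey: Honey jar with a lid, 65 mm across, 100 mm high, standing to the right of the soap dispenser. To be left alone.
Mind the look-alikes: they are no part of the job. Leave any blue or green look-alike of the brush alone.

How it is judged:
On the way, in this order (a step that is already met when the one before it is completed fails the run):
1. the pump head is pushed down to its stop (value of joint soap_pump above 0.0105 m), for 0.1 s.
2. the pump head has come back up (value of joint soap_pump below 0.003 m), for 0.1 s.
3. the dish brush is lifted clear of the caddy in the fingers (height (world z) of brush_head above 0.125 m and contact force between the fingers and brush above 1 N), for 0.2 s.
At the end, for the whole second after the job is handed in: Dish brush still in the fingers, at rest, bristles facing down within 37 degrees, head over the sink opening, head and handle over 80 mm above worktop level, off the caddy; pump head up again, dispenser upright within 40 mm, pot brush, mug, tin and honey jar within 30 mm of their places (angle between brush's own x axis and vertical below 0.65 rad and height (world z) of each of brush_head, brush_grip above 0.08 m and world x of brush_head between 0.475 and 0.825 m and world y of brush_head between -0.275 and 0.175 m and contact force between the fingers and brush above 1 N and contact force between brush and caddy below 0.2 N and linear speed of brush below 0.05 m/s and value of joint soap_pump below 0.003 m and angle between soap's own z axis and vertical below 0.1 rad and distance of soap from where it was at the start of the episode below 0.04 m and distance of each of pot_brush, mug, tin, honey from where it was at the start of the episode below 0.03 m); the arm keeps its last pose, push and grip.
It fails at once if the soap dispenser is tipped or pushed away (angle between soap's own z axis and vertical above 0.35 rad or distance of soap from where it was at the start of the episode above 0.04 m).
It fails at once if the pot brush is taken or knocked out of its well (distance of pot_brush from where it was at the start of the episode above 0.03 m).
It fails at once if the mug, the tin or the honey jar is disturbed (distance of any of mug, tin, honey from where it was at the start of the episode above 0.03 m).
It also fails if it takes over 48 s, if anything falls off the work surface, if the arm or the gripper's body presses on something with over 40 N, if the wrist force passes 120 N, or if a joint passes its speed limit or range.

## Working session

There is one attempt and no reset: what is moved stays moved. The work goes in short steps, Python scripts to look and compute and a tool call to move; the robot and the scene stay as the last step left them, time stands still between calls to the robot, and variables do not carry over. Pictures are saved under pics/ and viewed, and the job is handed in when it is done.

Besides the shell and the picture viewer there is one more tool, called after "Request:" as name([rows], argument=value, ...), one row to a line, values as JSON. play_rows: Moves the arm, as the interface text tells. Its arguments: {"type":"object","properties":{"motion":{"type":"array","items":{"type":"array"}},"gripper":{"type":"number"},"squeeze":{"type":"number"}},"required":["motion"]}

```bash
mkdir -p pics; ls; cat > h.py <<'E'
import numpy as np, cv2
from workcell import bot, cams
from scipy.spatial.transform import Rotation as R
def save(cam,n):
    p,d=cams.read_camera(cam); cv2.imwrite(f'pics/{n}.png',p[:,:,::-1]); return p,d
def c2w(cam,x):
    c=cams.calibration(cam)
    if cam=='wrist':
        s=bot.read_state(); T=np.array(c['tool_from_camera']); x=T[:3,:3]@np.array(x)+T[:3,3]
        return R.from_rotvec(s['tcp_rot']).as_matrix()@x+np.array(s['tool_pos'])
    return np.array(c['R']).T@(np.array(x)-np.array(c['t']))
E
python3 - <<'E'
from h import *
np.set_printoptions(precision=4,suppress=True)
print(bot.read_state())
for c in ['side','top']:
    p,d=save(c,c+'0')
    cal=cams.calibration(c); print(c, 'campos',-np.array(cal['R']).T@cal['t'])
    for l in ['brush','brush_grip','brush_head','caddy','soap','soap_head_top','sink_mid','pot_brush']:
        for r in cams.mark_of(c,l): print(c,l,round(r['conf'],2),c2w(c,r['xyz']))
E
```

```text
pics
{'time': 0.0, 'q': array([ 1.0961,  0.2647,  1.6054, -0.    ,  1.2737, -0.0369]), 'joint_vel': array([-0.0007, -0.0005,  0.0005, -0.0001, -0.0002,  0.0005]), 'joint_torque': array([ -0.0011, -51.5086, -36.733 ,  -0.0001,   0.0128,  -0.    ]), 'tool_pos': array([0.2858, 0.6107, 0.23  ]), 'tcp_rot': array([-1.3862, -0.8795,  0.8827]), 'wrist_force': array([-0.5979, -0.0741,  0.3   ]), 'torque': array([ 0.0077, -0.0093,  0.0232]), 'width': 0.9974077830123729}
side campos [0.0172 1.1942 1.1211]
side brush 0.7 [0.6522 0.2668 0.0015]
side brush 0.64 [ 0.7534  0.276  -0.0023]
side brush_grip 0.87 [0.5823 0.508  0.1527]
side brush_grip 0.86 [0.7658 0.272  0.1564]
side brush_grip 0.66 [0.6481 0.2623 0.1534]
side brush_grip 0.51 [0.5656 0.3532 0.1636]
side brush_head 0.94 [0.5681 0.5175 0.0306]
side brush_head 0.58 [0.6529 0.2693 0.0345]
side brush_head 0.55 [0.5551 0.3514 0.038 ]
side caddy 0.89 [ 0.5426  0.3748 -0.0006]
side soap 0.6 [ 0.5749 -0.3592  0.0013]
side soap_head_top 0.46 [ 0.573  -0.3553  0.1936]
side sink_mid 0.33 [ 0.5738 -0.3589  0.0017]
side pot_brush 0.62 [0.5361 0.4047 0.0027]
top campos [-0.7     0.2254  1.7502]
```

View pics/side0.png

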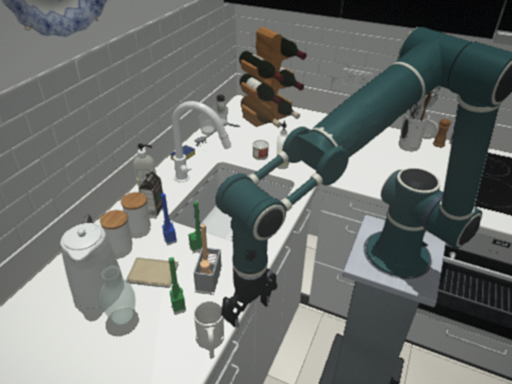

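View pics/top0.png

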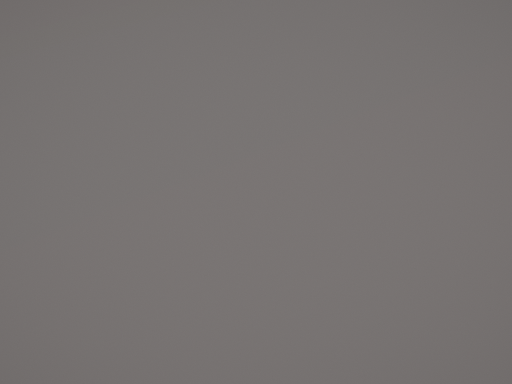

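```bash
python3 - <<'E'
from h import *
np.set_printoptions(precision=4,suppress=True)
s=bot.read_state(); print(R.from_rotvec(s['tcp_rot']).as_matrix()); print(cams.calibration('wrist'))
p,d=cams.read_camera('side'); c=cams.calibration('side')
K=np.array(c['mtx']);v,u=np.mgrid[:384,:512]
X=np.stack([(u-K[0,2])/K[0,0]*d,(v-K[1,2])/K[1,1]*d,d],-1).reshape(-1,3)
W=((X-c['t'])@np.array(c['R'])).reshape(384,512,3); np.save('W.npy',W)
for n,(u,v) in dict(taptop=(200,104),tapspout=(226,142),tapbase=(181,170),brushtop=(205,228),brush=(204,243),knob=(206,266),caddyrimR=(219,254),greenb=(196,204),soaptop=(284,127),soapbody=(285,155),tin=(261,149)).items(): print(n,W[v,u],p[v,u])
cv2.imwrite('pics/c1.png',cv2.resize(p[190:330,130:290,::-1],None,fx=5,fy=4,interpolation=cv2.INTER_CUBIC))
cv2.imwrite('pics/c2.png',cv2.resize(p[90:190,130:330,::-1],None,fx=4,fy=4,interpolation=cv2.INTER_CUBIC))
p,d=save('wrist','w0')
E
```

```text
[[ 0.424   0.     -0.9057]
 [ 0.9057  0.      0.424 ]
 [ 0.     -1.      0.    ]]
{'mtx': array([[293.5432,   0.    , 254.6574],
       [  0.    , 293.5432, 189.2579],
       [  0.    ,   0.    ,   1.    ]]), 'tool_from_camera': array([[ 1.    ,  0.0007,  0.001 ,  0.0011],
       [-0.0008, -0.2728,  0.9621, -0.1418],
       [ 0.001 , -0.9621, -0.2728,  0.0697],
       [ 0.    ,  0.    ,  0.    ,  1.    ]])}
taptop [ 0.7958 -0.0519  0.3784] [234 236 235]
tapspout [ 0.6878 -0.0433  0.2484] [145 147 145]
tapbase [ 0.8968 -0.0304  0.0637] [135 138 137]
brushtop [0.5619 0.3437 0.186 ] [100  92  83]
brush [0.5599 0.3593 0.1357] [115  93  73]
knob [0.5276 0.4082 0.0939] [199 162 123]
caddyrimR [0.5262 0.3276 0.0712] [108 111 112]
greenb [0.6407 0.2639 0.1944] [50 97 58]
soaptop [ 0.572  -0.3536  0.1807] [68 70 69]
soapbody [0.2665 0.4827 0.6245] [176 177 165]
tin [ 0.67   -0.3383  0.0509] [122 109 100]
```

View pics/c1.png

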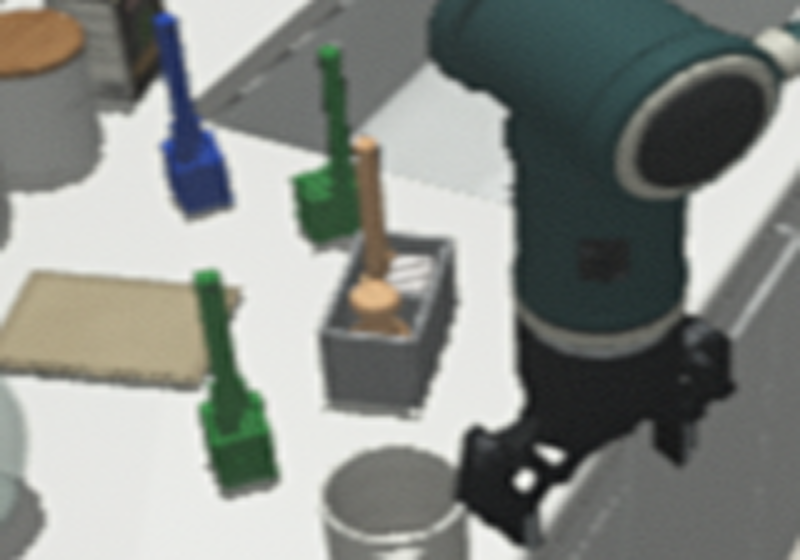

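View pics/c2.png

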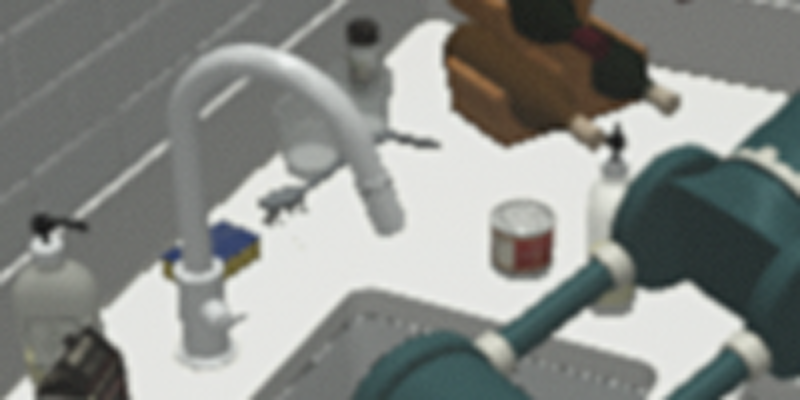

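View pics/w0.png

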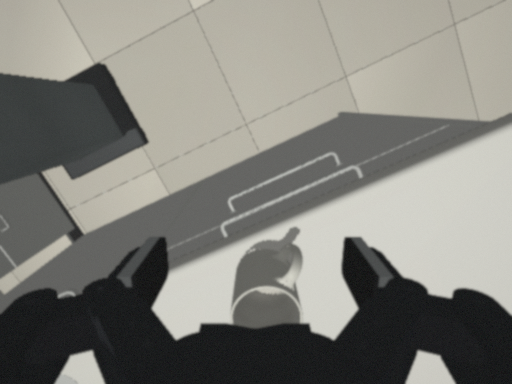

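Request:
play_rows([
  [[0,0,0.2],[0,0,0]],
  [[0,-0.1,0.4],[0,0,-0.1]],
  [[0.36,-1,0.42],[0,0,-0.555]],
  [[0.36,-1,0.42],[0,0,-0.555]],
  [[0.36,-1,0.42],[0,0,-0.555]],
  [[0.36,-1,0.42],[0,0,-0.555]],
  [[0.36,-1,0.42],[0,0,-0.555]],
  [[0.36,-1,0.42],[0,0,-0.555]],
  [[0.36,-1,0.42],[0,0,-0.555]],
  [[0.36,-1,0.42],[0,0,-0.555]],
], gripper=1)

```text
time: 2.25
tool_pos: [0.4309, 0.2096, 0.4]
tcp_rot: [-1.502, -0.544, 0.541]
wrist_force: [-0.1, -0.2, 0.1]
width: -0.003
```

```bash
python3 - <<'E'
from h import *
np.set_printoptions(precision=4,suppress=True)
s=bot.read_state(); print(s); print(R.from_rotvec(s['tcp_rot']).as_matrix()); save('side','s1');save('wrist','w1')
E
```

```text
{'time': 2.25, 'q': array([ 0.4009, -0.173 ,  1.7563, -0.0002,  1.5568, -0.2922]), 'joint_vel': array([ 0.0485,  0.0116,  0.006 ,  0.0284, -0.0046,  0.0229]), 'joint_torque': array([ -1.1863, -29.0771, -38.5456,  -0.2957,   0.042 ,  -0.2009]), 'tool_pos': array([0.4309, 0.2096, 0.4   ]), 'tcp_rot': array([-1.502 , -0.5436,  0.5412]), 'wrist_force': array([-0.1146, -0.1657,  0.1499]), 'torque': array([ 0.019 , -0.0276,  0.0612]), 'width': -0.002915155300990426}
[[ 0.7692  0.0015 -0.639 ]
 [ 0.639   0.0004  0.7692]
 [ 0.0014 -1.     -0.0006]]
```

View pics/s1.png

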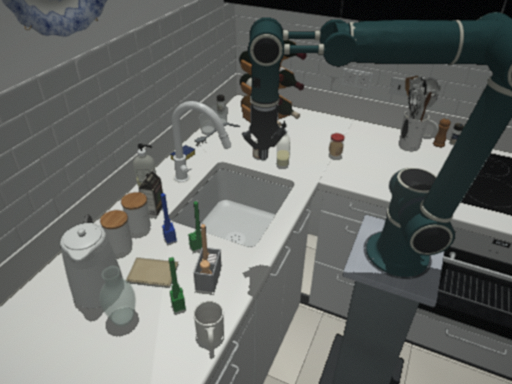

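View pics/w1.png

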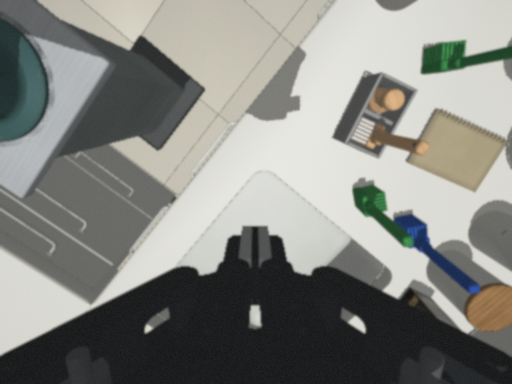

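```bash
python3 - <<'E'
from h import *
np.set_printoptions(precision=4,suppress=True)
for c in ['wrist','side']:
    cams.read_camera(c)
    for l in ['brush','brush_grip','brush_head','caddy','soap','soap_head_top','pot_brush','tin','honey','mug']:
        for r in cams.mark_of(c,l): print(c,l,round(r['conf'],2),c2w(c,r['xyz']))
E
```

```text
wrist brush 0.97 [0.557  0.3503 0.0042]
wrist brush 0.95 [0.6501 0.2707 0.0048]
wrist brush 0.92 [ 0.7516  0.2799 -0.0015]
wrist brush 0.57 [ 0.574  0.515 -0.001]
wrist brush_grip 0.95 [0.564  0.3561 0.1531]
wrist brush_grip 0.79 [0.6473 0.2643 0.1519]
wrist brush_grip 0.71 [0.766  0.2785 0.1549]
wrist brush_grip 0.62 [0.5768 0.5089 0.1537]
wrist brush_head 0.95 [0.5521 0.3543 0.0355]
wrist brush_head 0.87 [0.5603 0.5183 0.0273]
wrist brush_head 0.72 [0.651  0.2751 0.0286]
wrist brush_head 0.61 [0.7564 0.2847 0.0296]
wrist caddy 0.79 [ 0.542   0.3773 -0.0004]
wrist soap_head_top 0.34 [ 0.5399  0.3757 -0.004 ]
wrist pot_brush 0.78 [0.5355 0.4047 0.0063]
wrist mug 0.45 [0.5536 0.3542 0.0356]
side brush 0.78 [ 0.6543  0.2686 -0.0019]
side brush 0.74 [ 0.753   0.2757 -0.0006]
side brush 0.58 [0.5512 0.3466 0.0038]
side brush 0.55 [ 0.5694  0.5129 -0.0015]
side brush_grip 0.87 [0.7648 0.2749 0.1586]
side brush_grip 0.68 [0.6454 0.2617 0.155 ]
side brush_grip 0.64 [0.5791 0.5077 0.1523]
side brush_grip 0.48 [0.5633 0.3544 0.1634]
side brush_grip 0.15 [0.5447 0.375  0.0001]
side brush_head 0.95 [0.6538 0.267  0.0328]
side brush_head 0.91 [0.5725 0.5116 0.0306]
side brush_head 0.8 [0.5527 0.3557 0.0375]
side brush_head 0.6 [0.7589 0.2785 0.0266]
side caddy 0.64 [ 0.5414  0.3741 -0.0024]
side soap 0.64 [ 0.5746 -0.3573  0.0022]
side soap_head_top 0.43 [ 0.573  -0.3528  0.1946]
side pot_brush 0.69 [ 0.5456  0.3739 -0.0025]
side pot_brush 0.56 [0.5369 0.4039 0.0022]
side tin 0.7 [ 0.572  -0.3595  0.0004]
side tin 0.56 [ 0.6847 -0.3689 -0.0009]
side honey 0.85 [ 0.3716 -0.5095  0.0004]
side mug 0.74 [0.424  0.5679 0.0039]
```

Request:
play_rows([
  [[0.25,-1,-0.02],[0,0,1]],
  [[0.25,-1,-0.02],[0,0,1]],
  [[0.25,-1,-0.02],[0,0,1]],
  [[0.25,-1,-0.02],[0,0,1]],
  [[0.25,-1,-0.02],[0,0,1]],
  [[0.25,-1,-0.02],[0,0,1]],
  [[0.25,-1,-0.02],[0,0,1]],
  [[0.25,-1,-0.02],[0,0,1]],
])

```text
time: 4.45
tool_pos: [0.5302, -0.1924, 0.3901]
tcp_rot: [-1.251, -1.139, 1.141]
wrist_force: [0.4, -0.4, -1.0]
width: -0.002
```

Request:
play_rows([
  [[0.1,-0.35,-0.1],[0,0,0.11]],
  [[0.1,-0.35,-0.1],[0,0,0.11]],
  [[0.1,-0.35,-0.1],[0,0,0.11]],
  [[0.1,-0.35,-0.1],[0,0,0.11]],
  [[0.1,-0.35,-0.1],[0,0,0.11]],
])

```text
time: 5.08
tool_pos: [0.5704, -0.3272, 0.3521]
tcp_rot: [-1.21, -1.209, 1.208]
wrist_force: [-0.3, 0.3, -0.2]
width: 0.0
```

```bash
python3 - <<'E'
from h import *
np.set_printoptions(precision=4,suppress=True)
s=bot.read_state(); print(s['time'],s['q'],s['tool_pos']); print(R.from_rotvec(s['tcp_rot']).as_matrix())
for c in ['wrist','side']:
    save(c,c+'2')
    for l in ['soap','soap_head_top','tin','honey']:
        for r in cams.mark_of(c,l): print(c,l,round(r['conf'],2),c2w(c,r['xyz']))
E
```

```text
5.075 [-0.5591  0.1836  1.4827  0.0008  1.475  -2.1291] [ 0.5704 -0.3272  0.3521]
[[ 0.0009  0.0007 -1.    ]
 [ 1.      0.0006  0.0009]
 [ 0.0006 -1.     -0.0007]]
wrist soap 0.59 [ 0.5753 -0.3581 -0.0016]
wrist soap_head_top 0.67 [ 0.5741 -0.3537  0.1959]
wrist tin 0.67 [ 0.6927 -0.3647  0.0017]
wrist tin 0.48 [ 0.5725 -0.3541 -0.0034]
wrist honey 0.96 [ 0.369  -0.5101 -0.0033]
side soap 0.93 [ 0.5718 -0.3549  0.0005]
side soap_head_top 0.5 [ 0.5727 -0.3528  0.1966]
side tin 0.75 [ 0.6867 -0.3668 -0.0009]
side honey 0.84 [ 0.372  -0.5125 -0.0002]
```

View pics/wrist2.png

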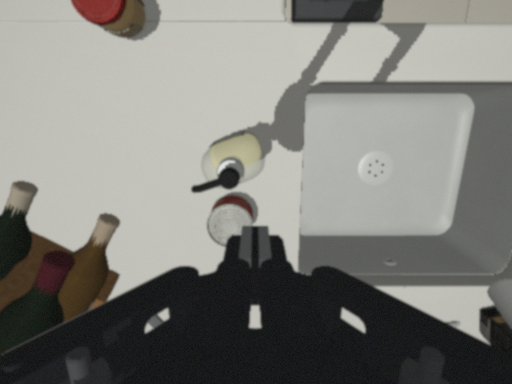

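```bash
python3 - <<'E'
from h import *
np.set_printoptions(precision=4,suppress=True)
p,d=cams.read_camera('wrist'); K=cams.calibration('wrist')['mtx']
out=[]
for v in range(160,200):
  for u in range(185,250):
    z=d[v,u]
    if z>0 and p[v,u].max()<60:
      w=c2w('wrist',[(u-K[0,2])/K[0,0]*z,(v-K[1,2])/K[1,1]*z,z]); out.append([u,v,*w])
o=np.array(out); t=o[o[:,4]>.185]; print(len(o),len(t)); 
print(np.percentile(t[:,4],[5,50,95]))
disc=t[t[:,0]>217]; print(disc[:,:2].min(0),disc[:,:2].max(0),disc[:,2:].min(0),disc[:,2:].max(0), np.median(disc[:,2:],0))
cv2.imwrite('pics/c3.png',cv2.resize(p[130:250,160:300,::-1],None,fx=5,fy=5,interpolation=cv2.INTER_CUBIC))
E
```

```text
432 432
[0.1905 0.1957 0.1973]
[218. 169.] [239. 188.] [ 0.5645 -0.3657  0.1877] [ 0.5843 -0.3434  0.1985] [ 0.5741 -0.3535  0.1962]
```

View pics/c3.png

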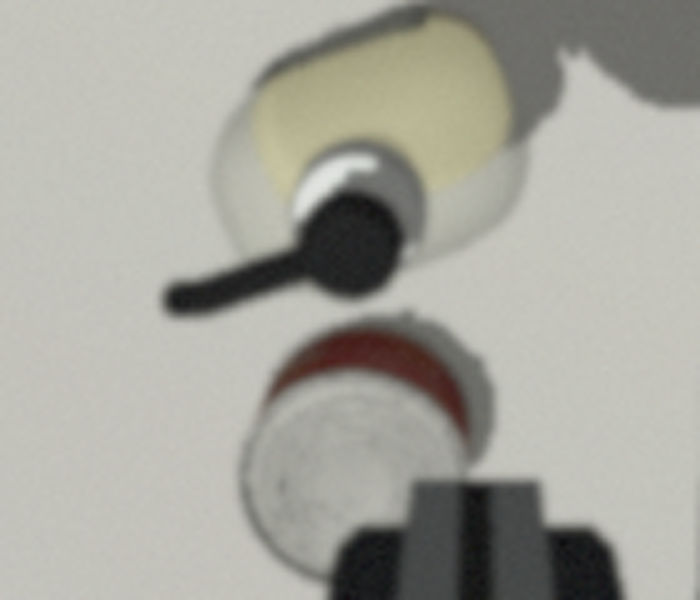

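Request:
play_rows([
  [[0.009,-0.067,0],[0,0,0]],
  [[0.009,-0.067,-0.15],[0,0,0]],
  [[0.009,-0.067,-0.3],[0,0,0]],
  [[0.009,-0.067,-0.365],[0,0,0]],
  [[0.009,-0.067,-0.365],[0,0,0]],
])

```text
time: 6.25
tool_pos: [0.5718, -0.3543, 0.2015]
tcp_rot: [-1.203, -1.205, 1.208]
wrist_force: [0.4, 1.1, 0.4]
width: 0.003
```

Request:
play_rows([
  [[0,0,-0.015],[0,0,0]],
  [[0,0,-0.025],[0,0,0]],
  [[0,0,-0.035],[0,0,0]],
  [[0,0,-0.043],[0,0,0]],
  [[0,0,-0.043],[0,0,0]],
])

```text
time: 6.88
tool_pos: [0.5746, -0.3562, 0.1897]
tcp_rot: [-1.213, -1.209, 1.208]
wrist_force: [1.3, 0.3, 4.2]
width: -0.001
```

```bash
python3 - <<'E'
from h import *
s=bot.read_state(); print(s['time'],s['tool_pos'],s['wrist_force'])
save('side','s3');save('wrist','w3')
E
```

```text
6.875 [ 0.57459067 -0.35623461  0.18970632] [1.29604133 0.28730371 4.20709576]
```

View pics/w3.png

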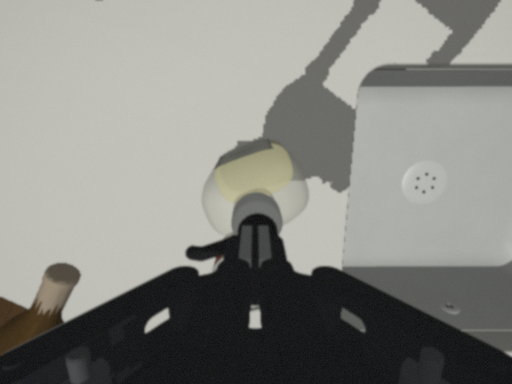

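Request:
play_rows([
  [[0,0,-0.008],[0,0,0]],
  [[0,0,-0.012],[0,0,0]],
  [[0,0,-0.012],[0,0,0]],
  [[0,0,-0.012],[0,0,0]],
])

```text
time: 7.48
tool_pos: [0.575, -0.3565, 0.1859]
tcp_rot: [-1.215, -1.209, 1.208]
wrist_force: [-0.0, -1.2, 8.6]
width: -0.0
```

Request:
play_rows([
  [[0,0,-0.005],[0,0,0]],
  [[0,0,-0.01],[0,0,0]],
  [[0,0,-0.01],[0,0,0]],
  [[0,0,-0.01],[0,0,0]],
])

```text
time: 7.98
tool_pos: [0.577, -0.3574, 0.1858]
tcp_rot: [-1.221, -1.212, 1.208]
wrist_force: [-0.0, 0.1, 17.8]
width: 0.001
```

Request:
play_rows([
  [[0,0,0.02],[0,0,0]],
  [[0,0,0.06],[0,0,0]],
  [[0,0,0.2],[0,0,0]],
  [[-0.01,0.08,0.35],[0,0,0]],
  [[-0.01,0.08,0.46],[0,0,0]],
  [[-0.01,0.08,0.46],[0,0,0]],
  [[-0.01,0.08,0.46],[0,0,0]],
])

```text
time: 8.85
tool_pos: [0.5694, -0.3231, 0.3626]
tcp_rot: [-1.209, -1.207, 1.208]
wrist_force: [0.5, 0.4, -0.4]
width: -0.006
```

```bash
python3 - <<'E'
from h import *
np.set_printoptions(precision=4,suppress=True)
s=bot.read_state(); print(s['time'],s['q'],s['tool_pos'],s['wrist_force'])
for c in ['wrist','side']:
    save(c,c+'4')
    for l in ['soap','soap_head_top']:
        for r in cams.mark_of(c,l): print(c,l,round(r['conf'],2),c2w(c,r['xyz']))
E
```

```text
8.85 [-0.5543  0.1773  1.4714  0.0001  1.4941 -2.1233] [ 0.5694 -0.3231  0.3626] [ 0.4944  0.3907 -0.3888]
wrist soap 0.59 [ 0.5697 -0.3556 -0.0058]
wrist soap_head_top 0.9 [ 0.5765 -0.3495  0.1915]
side soap 0.76 [ 0.5744 -0.3561  0.0011]
side soap_head_top 0.68 [0.5539 0.35   0.0375]
side soap_head_top 0.6 [ 0.5738 -0.3535  0.1937]
```

View pics/wrist4.png

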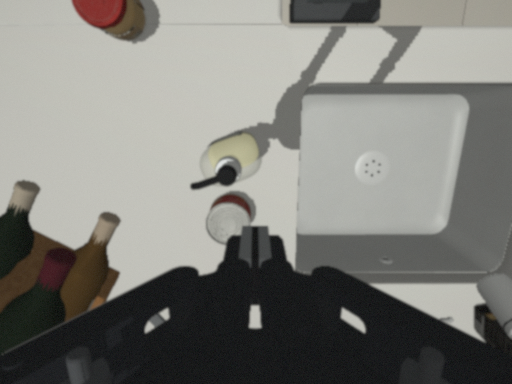

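Request:
play_rows([
  [[-0.3,0.75,0.145],[0,0,0.43]],
  [[-0.3,0.75,0.145],[0,0,0.43]],
  [[-0.3,0.75,0.145],[0,0,0.43]],
  [[-0.3,0.75,0.145],[0,0,0.43]],
  [[-0.3,0.75,0.145],[0,0,0.43]],
  [[-0.3,0.75,0.145],[0,0,0.43]],
  [[-0.3,0.75,0.145],[0,0,0.43]],
])

```text
time: 10.02
tool_pos: [0.4497, -0.0231, 0.4214]
tcp_rot: [-1.031, -1.454, 1.454]
wrist_force: [0.5, -0.0, -0.1]
width: -0.003
```

Request:
play_rows([
  [[0.34,0.95,-0.2],[0,0,0]],
  [[0.34,0.95,-0.2],[0,0,0]],
  [[0.34,0.95,-0.2],[0,0,0]],
  [[0.34,0.95,-0.2],[0,0,0]],
  [[0.34,0.95,-0.2],[0,0,0]],
  [[0.34,0.95,-0.2],[0,0,0]],
  [[0.34,0.95,-0.2],[0,0,0]],
  [[0.34,0.95,-0.2],[0,0,0]],
], gripper=0.35)

```text
time: 11.02
tool_pos: [0.5871, 0.3571, 0.3366]
tcp_rot: [-1.029, -1.448, 1.457]
wrist_force: [-0.2, -0.4, 1.1]
width: 0.652
```

```bash
python3 - <<'E'
from h import *
np.set_printoptions(precision=4,suppress=True)
s=bot.read_state(); print(s['time'],s['q'],s['tool_pos'],s['width']); print(R.from_rotvec(s['tcp_rot']).as_matrix())
for c in ['wrist','side']:
    p,d=save(c,c+'5')
    for l in ['brush','brush_grip','brush_head','caddy','pot_brush','soap_head_top']:
        for r in cams.mark_of(c,l): print(c,l,round(r['conf'],2),c2w(c,r['xyz']))
    if c=='wrist':
      K=cams.calibration('wrist')['mtx']; np.savez('w5',p=p,d=d)
E
```

```text
11.025 [ 0.5104  0.2486  1.4325 -0.0004  1.4661 -1.3969] [0.5871 0.3571 0.3366] 0.6518199658528977
[[-0.3302 -0.0047 -0.9439]
 [ 0.9439 -0.0031 -0.3302]
 [-0.0013 -1.      0.0054]]
wrist brush 0.94 [0.5734 0.5109 0.0057]
wrist brush 0.89 [0.6539 0.2675 0.003 ]
wrist brush 0.89 [0.7514 0.2803 0.0018]
wrist brush 0.85 [0.5555 0.3493 0.0073]
wrist brush_grip 0.92 [0.5713 0.3549 0.161 ]
wrist brush_grip 0.87 [0.651  0.2599 0.156 ]
wrist brush_grip 0.8 [0.581  0.5056 0.1593]
wrist brush_head 0.95 [0.554  0.351  0.0412]
wrist brush_head 0.8 [0.7539 0.2808 0.034 ]
wrist brush_head 0.77 [0.6543 0.2699 0.0318]
wrist brush_head 0.75 [0.5636 0.5098 0.0343]
wrist caddy 0.8 [0.5435 0.3752 0.0006]
wrist pot_brush 0.66 [0.5365 0.4034 0.011 ]
wrist soap_head_top 0.29 [0.5397 0.4012 0.0121]
side brush 0.97 [ 0.572   0.515  -0.0002]
side brush 0.82 [0.5521 0.3473 0.0061]
side brush 0.62 [ 0.754   0.2778 -0.0025]
side brush 0.54 [0.6509 0.2707 0.0005]
side brush_grip 0.95 [0.7638 0.2737 0.1548]
side brush_grip 0.89 [0.5808 0.5069 0.1513]
side brush_grip 0.69 [0.6492 0.2592 0.154 ]
side brush_grip 0.6 [0.5635 0.353  0.1646]
side brush_head 0.94 [0.5709 0.514  0.0294]
side brush_head 0.85 [0.7554 0.2782 0.0264]
side brush_head 0.7 [0.6532 0.2717 0.0332]
side brush_head 0.58 [0.5552 0.351  0.0349]
side caddy 0.72 [ 0.5445  0.3731 -0.0019]
side pot_brush 0.41 [0.5362 0.4041 0.0048]
side soap_head_top 0.56 [ 0.6526 -0.0522  0.0024]
side soap_head_top 0.49 [ 0.5737 -0.3541  0.1942]
```

View pics/wrist5.png

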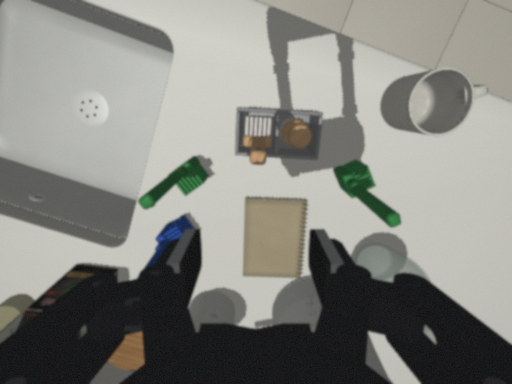

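View pics/side5.png

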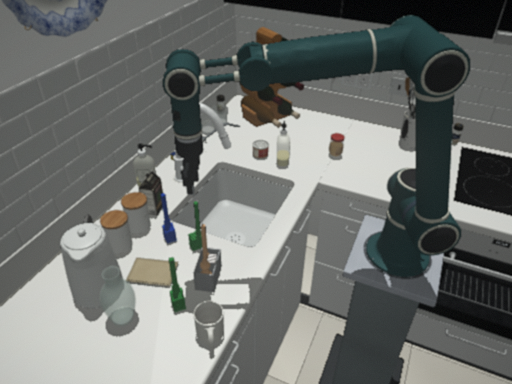

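```bash
python3 - <<'E'
from h import *
np.set_printoptions(precision=4,suppress=True)
f=np.load('w5.npz');p=f['p'].astype(int);d=f['d'];K=cams.calibration('wrist')['mtx']
cv2.imwrite('pics/c5.png',cv2.resize(f['p'][95:180,220:340,::-1],None,fx=6,fy=6,interpolation=cv2.INTER_CUBIC))
o=[]
for v in range(125,175):
  for u in range(235,280):
    z=d[v,u]; w=c2w('wrist',[(u-K[0,2])/K[0,0]*z,(v-K[1,2])/K[1,1]*z,z])
    if z>0 and w[2]>.11: o.append(w)
o=np.array(o); print(len(o))
for a,b in [(.11,.14),(.14,.17),(.17,.195),(.195,.22)]:
  t=o[(o[:,2]>a)&(o[:,2]<b)]
  if len(t): print(a,len(t),t.mean(0),t.min(0),t.max(0))
E
```

```text
Traceback (most recent call last):
  File "h.py", line 7, in c2w
    c=cams.calibration(cam)
ValueError: time passes only in moves, steps and waits
```

View pics/c5.png

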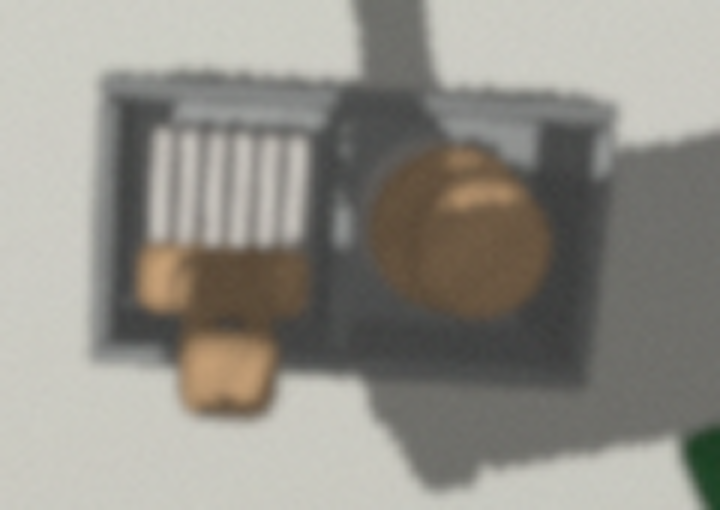

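```bash
python3 - <<'E'
from h import *
np.set_printoptions(precision=4,suppress=True)
f=np.load('w5.npz');d=f['d'];c=cams.calibration('wrist');K=c['mtx'];T=c['tool_from_camera']
s=bot.read_state()
v,u=np.mgrid[130:175,240:280]; z=d[130:175,240:280]
X=np.stack([(u-K[0,2])/K[0,0]*z,(v-K[1,2])/K[1,1]*z,z],-1).reshape(-1,3)
W=(X@T[:3,:3].T+T[:3,3])@R.from_rotvec(s['tcp_rot']).as_matrix().T+s['tool_pos']
o=W[(W[:,2]>.1)]
for a,b in [(.1,.14),(.14,.17),(.17,.195),(.195,.22)]:
  t=o[(o[:,2]>a)&(o[:,2]<b)]
  if len(t): print(a,len(t),t.mean(0),t.min(0),t.max(0))
E
```

```text
0.1 47 [0.5585 0.3515 0.1208] [0.5567 0.3454 0.1003] [0.5636 0.3594 0.1393]
0.14 39 [0.5582 0.3513 0.1561] [0.5566 0.3454 0.1411] [0.5623 0.3595 0.1698]
0.17 44 [0.5582 0.3514 0.1821] [0.5564 0.3451 0.1705] [0.5633 0.3599 0.1921]
0.195 246 [0.5629 0.353  0.2083] [0.5559 0.3451 0.1957] [0.5718 0.3614 0.212 ]
```

Request:
play_rows([
  [[-0.055,-0.007,-0.1],[0,0,0]],
  [[-0.055,-0.007,-0.19],[0,0,0]],
  [[-0.055,-0.007,-0.19],[0,0,0]],
  [[-0.055,-0.007,-0.19],[0,0,0]],
])

```text
time: 12.22
tool_pos: [0.5645, 0.3541, 0.2667]
tcp_rot: [-1.032, -1.454, 1.451]
wrist_force: [-0.4, -0.3, 0.4]
width: 0.651
```

```bash
python3 - <<'E'
from h import *
np.set_printoptions(precision=4,suppress=True)
p,d=save('wrist','w6')
s=bot.read_state(); print(s['time'],s['q'],s['tool_pos'],s['wrist_force']); print(R.from_rotvec(s['tcp_rot']).as_matrix())
c=cams.calibration('wrist');K=c['mtx'];T=c['tool_from_camera']
v,u=np.mgrid[150:300,215:300]; z=d[150:300,215:300]
X=np.stack([(u-K[0,2])/K[0,0]*z,(v-K[1,2])/K[1,1]*z,z],-1).reshape(-1,3)
W=(X@T[:3,:3].T+T[:3,3])
t=W@R.from_rotvec(s['tcp_rot']).as_matrix().T+s['tool_pos']
m=(t[:,2]>.198)&(t[:,2]<.22); print(m.sum(),t[m].mean(0),W[m].min(0),W[m].max(0))
E
```

```text
12.275 [ 0.5229  0.2274  1.5822 -0.      1.3286 -1.3837] [0.5649 0.3544 0.2676] [0.8346 0.9816 0.576 ]
[[-0.3296  0.0029 -0.9441]
 [ 0.9441  0.0016 -0.3296]
 [ 0.0006 -1.     -0.0033]]
384 [0.5638 0.3534 0.2046] [-0.0081  0.0593 -0.0069] [0.0068 0.0689 0.0083]
```

View pics/w6.png

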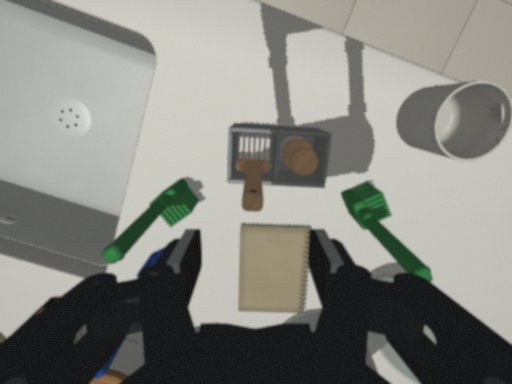

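Request:
play_rows([
  [[0,0,-0.1],[0,0,0]],
  [[0,0,-0.2],[0,0,0]],
  [[0,0,-0.27],[0,0,0]],
  [[0,0,-0.3],[0,0,0]],
  [[0,0,-0.3],[0,0,0]],
  [[0,0,-0.3],[0,0,0]],
])

```text
time: 13.02
tool_pos: [0.5652, 0.3545, 0.1477]
tcp_rot: [-1.033, -1.455, 1.449]
wrist_force: [0.5, -0.5, 0.5]
width: 0.651
```

Request:
play_rows([
  [[0,0,0],[0,0,0]],
  [[0,0,0],[0,0,0]],
  [[0,0,0],[0,0,0]],
  [[0,0,0],[0,0,0]],
  [[0,0,0],[0,0,0]],
  [[0,0,0],[0,0,0]],
], gripper=1, squeeze=70)

```text
time: 13.78
tool_pos: [0.5645, 0.354, 0.1463]
tcp_rot: [-1.032, -1.454, 1.451]
wrist_force: [0.4, -0.9, 5.0]
width: 0.181
```

```bash
python3 - <<'E'
from h import *
np.set_printoptions(precision=4,suppress=True)
save('wrist','w7')
s=bot.read_state(); print(s['time'],s['q'],s['tool_pos'],s['wrist_force'],s['width'])
E
```

```text
13.825 [ 0.5228  0.3078  1.7095 -0.0003  1.1226 -1.3837] [0.5645 0.3539 0.1463] [ 0.3949 -0.455   5.6221] 0.17598382552106973
```

View pics/w7.png

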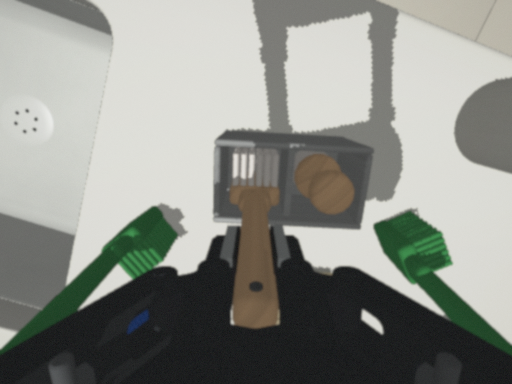

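Request:
play_rows([
  [[0,0,0.06],[0,0,0]],
  [[0,0,0.16],[0,0,0]],
  [[0,0,0.26],[0,0,0]],
  [[0,0,0.36],[0,0,0]],
  [[0,0,0.48],[0,0,0]],
  [[0,0,0.6],[0,0,0]],
  [[0,0,0.6],[0,0,0]],
  [[0,0,0.6],[0,0,0]],
])

```text
time: 14.82
tool_pos: [0.5632, 0.3536, 0.3836]
tcp_rot: [-1.03, -1.45, 1.454]
wrist_force: [0.4, -0.3, -1.9]
width: 0.176
```

```bash
python3 - <<'E'
from h import *
np.set_printoptions(precision=4,suppress=True)
save('wrist','w8');save('side','s8')
s=bot.read_state(); print(s['time'],s['q'],s['tool_pos'],s['wrist_force'],s['width'])
D=[(.2647,1.6054,.6743,.230),(-.173,1.7563,.4792,.400),(.1836,1.4827,.6576,.3521),(.1773,1.4714,.6547,.3626),(.2486,1.4325,.6872,.3366),(.2274,1.5822,.6669,.2676),(.3078,1.7095,.6663,.1463)]
A=[];y=[]
D.append((s['q'][1],s['q'][2],np.hypot(*s['tool_pos'][:2]),s['tool_pos'][2]))
for q2,q3,r,z in D:
  t=q2+q3
  A+= [[np.sin(q2),np.sin(t),1,0],[np.cos(q2),np.cos(t),0,1]]; y+=[r,z]
x,res,_,sv=np.linalg.lstsq(np.array(A),np.array(y),rcond=None); print(x,res,sv, np.array(A)@x-y)
for l in ['brush_head','brush_grip']:
  for c in ['side','wrist']:
    for r in cams.mark_of(c,l): print(c,l,round(r['conf'],2),c2w(c,r['xyz']))
E
```

```text
14.925 [ 0.523   0.1968  1.4142  0.0002  1.5357 -1.3837] [0.5628 0.3533 0.382 ] [ 0.139  -0.9117 -0.9393] 0.17707377462242258
[ 0.5089  0.5654  0.0013 -0.0944] [0.] [4.0049 3.9757 0.2862 0.2708] [ 0.0004  0.0001 -0.0001 -0.0001 -0.0006 -0.0001  0.0001 -0.0001  0.0013
  0.     -0.0015  0.0001 -0.0008  0.0002  0.0013 -0.0001]
side brush_head 0.95 [0.553  0.3515 0.2749]
side brush_head 0.72 [0.6554 0.2714 0.0352]
side brush_head 0.65 [0.569  0.5129 0.0293]
side brush_head 0.61 [0.7613 0.279  0.0303]
wrist brush_head 0.92 [0.5624 0.5154 0.0259]
wrist brush_head 0.87 [0.7573 0.2824 0.0254]
wrist brush_head 0.63 [0.5525 0.3533 0.2712]
wrist brush_head 0.63 [0.6519 0.2715 0.0261]
side brush_grip 0.96 [0.7658 0.2736 0.1557]
side brush_grip 0.92 [0.6436 0.2612 0.1545]
side brush_grip 0.9 [0.5615 0.3543 0.4018]
wrist brush_grip 0.96 [0.5668 0.3542 0.3959]
wrist brush_grip 0.83 [0.765  0.2737 0.1532]
wrist brush_grip 0.77 [0.6503 0.2641 0.1509]
wrist brush_grip 0.76 [0.5809 0.5071 0.1561]
wrist brush_grip 0.5 [0.5517 0.3511 0.2746]
```

View pics/s8.png

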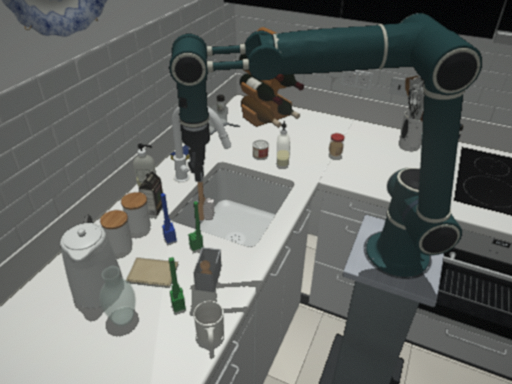

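View pics/w8.png

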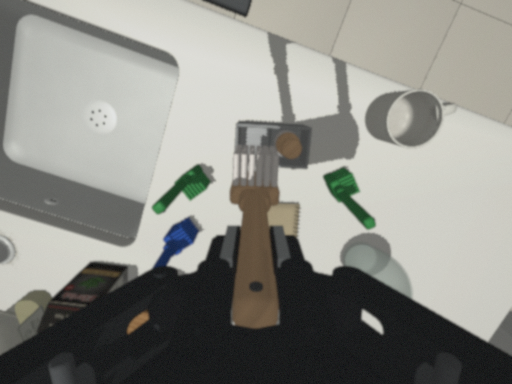

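Request:
play_rows([
  [[0.095,-0.73,0.17],[0,0,-0.306]],
  [[0.095,-0.73,0.17],[0,0,-0.306]],
  [[0.095,-0.73,0.17],[0,0,-0.306]],
  [[0.095,-0.73,0.17],[0,0,-0.306]],
  [[0.095,-0.73,0.17],[0,0,-0.306]],
  [[0.095,-0.73,0.17],[0,0,-0.306]],
  [[0.095,-0.73,0.17],[0,0,-0.306]],
  [[0.095,-0.73,0.17],[0,0,-0.306]],
])

```text
time: 16.12
tool_pos: [0.6014, 0.063, 0.4524]
tcp_rot: [-1.16, -1.279, 1.281]
wrist_force: [-0.0, 0.0, -0.3]
width: 0.18
```

```bash
python3 - <<'E'
from h import *
np.set_printoptions(precision=4,suppress=True)
s=bot.read_state(); print(s['time'],s['q'],s['tool_pos'],s['width']); M=R.from_rotvec(s['tcp_rot']).as_matrix();print(M)
for a in [-.7]: print(a*M[:,0]/(np.pi/4))
E
```

```text
16.125 [ 0.0629  0.0777  1.4236  0.0005  1.6416 -1.6049] [0.6014 0.063  0.4524] 0.17955456963809824
[[-0.0969 -0.0014 -0.9953]
 [ 0.9953  0.0004 -0.0969]
 [ 0.0005 -1.      0.0014]]
[ 0.0864 -0.8871 -0.0005]
```

```bash
python3 - <<'E'
from h import *
np.set_printoptions(precision=4,suppress=True)
n=np.array([-np.sin(.063),np.cos(.063),0])
print((R.from_rotvec(-.75*n)*R.from_rotvec([0,0,-.034])).as_rotvec()/(np.pi/4), -.5*n/(np.pi/4))
E
```

```text
[ 0.0763 -0.9519 -0.0412] [ 0.0401 -0.6354 -0.    ]
```

Request:
play_rows([
  [[0,0,0.02],[0.015,-0.19,-0.008]],
  [[0,0,0.05],[0.03,-0.38,-0.016]],
  [[0,0,0.08],[0.045,-0.57,-0.024]],
  [[0,0,0.1],[0.06,-0.76,-0.032]],
  [[0,0,0.12],[0.076,-0.95,-0.041]],
  [[0,0,0.12],[0.076,-0.95,-0.041]],
  [[0,0,0.12],[0.076,-0.95,-0.041]],
  [[0,0,0.12],[0.076,-0.95,-0.041]],
])

```text
time: 17.12
tool_pos: [0.6029, 0.0621, 0.5024]
tcp_rot: [-1.687, -1.797, 0.783]
wrist_force: [0.3, -0.7, -0.8]
width: 0.179
```

```bash
python3 - <<'E'
from h import *
np.set_printoptions(precision=4,suppress=True)
s=bot.read_state(); print(s['time'],s['q'],s['tool_pos'],s['width']); M=R.from_rotvec(s['tcp_rot']).as_matrix();print(M)
q=s['q'];t=q[1]+q[2];a,b=.5089,.5654
rw=a*np.sin(q[1])+b*np.sin(t); zw=a*np.cos(q[1])+b*np.cos(t)
r=np.sqrt(np.hypot(*s['tool_pos'][:2])**2-.025**2)
sp=t+q[4]
L=(r-rw)/np.sin(sp); print('L from r',L,'L from z', (zw-.0944-s['tool_pos'][2])/(-1-np.cos(sp)) , sp)
save('side','s9')
E
```

```text
17.125 [ 0.0604 -0.3934  1.9042  0.0028  0.8826 -1.5736] [0.6029 0.0621 0.5024] 0.1790788989076946
[[-0.0626  0.6789 -0.7315]
 [ 0.998   0.0432 -0.0453]
 [ 0.0009 -0.7329 -0.6803]]
L from r 0.3472897544597729 L from z 0.34775500842155804 2.3934019765744323
```

View pics/s9.png

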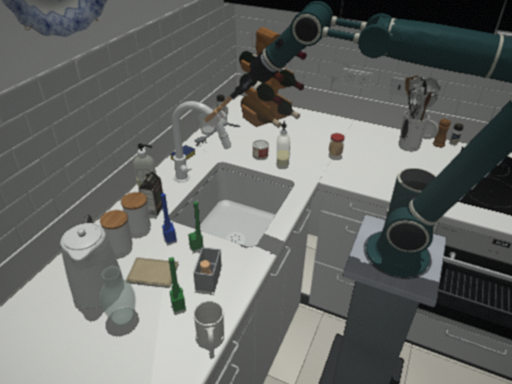

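```bash
python3 - <<'E'
import numpy as np
a,b,L,h=.5089,.5654,.3475,.253
for sp in (1.9,1.8):
  for r in (.58,.62,.65):
    for z in (.45,.5,.55,.6):
      x=r-L*np.sin(sp); y=z-L*np.cos(sp)-h; d=np.hypot(x,y)
      g=np.arccos((a*a+b*b-d*d)/(2*a*b)); al=np.arccos((a*a+d*d-b*b)/(2*a*d))
      q3=np.pi-g; q2=np.arctan2(x,y)-al
      print(sp,r,z,np.round([q2,q3,sp-q2-q3],2),'head r,z',np.round([r+.109*np.sin(sp)+.013*np.cos(sp),z+.109*np.cos(sp)-.013*np.sin(sp)],3))
E
```

```text
1.9 0.58 0.45 [-0.64  2.39  0.16] head r,z [0.679 0.402]
1.9 0.58 0.5 [-0.66  2.31  0.25] head r,z [0.679 0.452]
1.9 0.58 0.55 [-0.67  2.22  0.35] head r,z [0.679 0.502]
1.9 0.58 0.6 [-0.66  2.13  0.43] head r,z [0.679 0.552]
1.9 0.62 0.45 [-0.53  2.33  0.1 ] head r,z [0.719 0.402]
1.9 0.62 0.5 [-0.56  2.26  0.2 ] head r,z [0.719 0.452]
1.9 0.62 0.55 [-0.57  2.17  0.29] head r,z [0.719 0.502]
1.9 0.62 0.6 [-0.57  2.08  0.38] head r,z [0.719 0.552]
1.9 0.65 0.45 [-0.46  2.29  0.07] head r,z [0.749 0.402]
1.9 0.65 0.5 [-0.48  2.22  0.17] head r,z [0.749 0.452]
1.9 0.65 0.55 [-0.5   2.14  0.26] head r,z [0.749 0.502]
1.9 0.65 0.6 [-0.5   2.05  0.35] head r,z [0.749 0.552]
1.8 0.58 0.45 [-0.65  2.45  0.  ] head r,z [0.683 0.413]
1.8 0.58 0.5 [-0.68  2.37  0.1 ] head r,z [0.683 0.463]
1.8 0.58 0.55 [-0.69  2.29  0.2 ] head r,z [0.683 0.513]
1.8 0.58 0.6 [-0.69  2.2   0.29] head r,z [0.683 0.563]
1.8 0.62 0.45 [-0.54  2.4  -0.06] head r,z [0.723 0.413]
1.8 0.62 0.5 [-0.57  2.32  0.05] head r,z [0.723 0.463]
1.8 0.62 0.55 [-0.59  2.24  0.14] head r,z [0.723 0.513]
1.8 0.62 0.6 [-0.59  2.16  0.24] head r,z [0.723 0.563]
1.8 0.65 0.45 [-0.46  2.35 -0.1 ] head r,z [0.753 0.413]
1.8 0.65 0.5 [-0.49  2.28  0.01] head r,z [0.753 0.463]
1.8 0.65 0.55 [-0.51  2.2   0.11] head r,z [0.753 0.513]
1.8 0.65 0.6 [-0.52  2.12  0.2 ] head r,z [0.753 0.563]
```

Request:
play_rows([
  [[0,0,0.03],[0.01,-0.17,0]],
  [[0,0,0.06],[0.021,-0.35,0]],
  [[0,0,0.09],[0.032,-0.52,0]],
  [[0,0,0.12],[0.042,-0.69,0]],
  [[0,0,0.12],[0.042,-0.69,0]],
  [[0,0,0.12],[0.042,-0.69,0]],
  [[0,0,0.12],[0.042,-0.69,0]],
  [[0,0,0.12],[0.042,-0.69,0]],
  [[0,0,0.12],[0.042,-0.69,0]],
])

```text
time: 18.3
tool_pos: [0.602, 0.0617, 0.5497]
tcp_rot: [-2.01, -2.139, 0.301]
wrist_force: [0.6, 0.8, -1.7]
width: 0.174
```

```bash
python3 - <<'E'
from h import *
np.set_printoptions(precision=4,suppress=True)
s=bot.read_state(); print(s['time'],s['q'],s['tool_pos'],s['width'],s['joint_vel']); M=R.from_rotvec(s['tcp_rot']).as_matrix();print(M)
for c in ['side','wrist']:
    save(c,c+'10')
    for l in ['brush_head','brush_grip','soap','soap_head_top','tin','honey','pot_brush','mug']:
        for r in cams.mark_of(c,l): print(c,l,round(r['conf'],2),c2w(c,r['xyz']))
E
```

```text
18.3 [ 0.0595 -0.6147  2.2262  0.0113  0.2387 -1.5825] [0.602  0.0617 0.5497] 0.17407085351165602 [ 0.0002 -0.0034  0.0084 -0.002  -0.0027 -0.0012]
[[-0.0622  0.9594 -0.2753]
 [ 0.9981  0.0598 -0.0171]
 [ 0.     -0.2758 -0.9612]]
side brush_head 0.67 [0.7573 0.2761 0.0277]
side brush_head 0.66 [0.5692 0.5141 0.0279]
side brush_head 0.6 [0.7033 0.0733 0.5082]
side brush_head 0.57 [0.6527 0.2713 0.0338]
side brush_grip 0.95 [0.5879 0.0604 0.5566]
side brush_grip 0.67 [0.5778 0.5067 0.1488]
side brush_grip 0.64 [0.7642 0.2723 0.1578]
side brush_grip 0.63 [0.6459 0.2615 0.1534]
side soap 0.69 [ 0.5734 -0.3574 -0.0014]
side soap 0.64 [0.7328 0.0685 0.4968]
side soap_head_top 0.35 [ 0.5743 -0.3551  0.192 ]
side tin 0.6 [ 0.6861 -0.3708  0.0003]
side honey 0.67 [ 0.371  -0.5121  0.0019]
side pot_brush 0.56 [0.5364 0.4047 0.0059]
side mug 0.63 [0.426  0.5688 0.003 ]
wrist brush_head 0.84 [0.7077 0.0747 0.5071]
wrist brush_grip 0.58 [0.5882 0.064  0.5509]
```

View pics/side10.png

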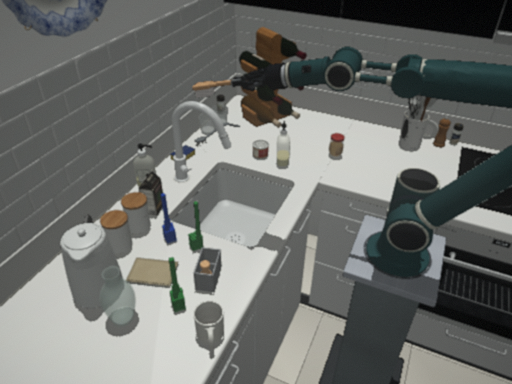

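View pics/wrist10.png

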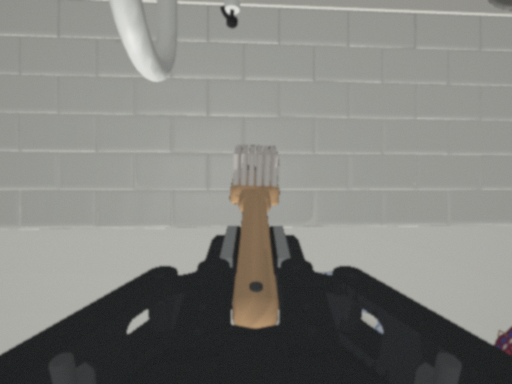

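Request:
play_rows([
  [[0,0,0],[0,0,0]],
  [[0,0,0],[0,0,0]],
  [[0,0,0],[0,0,0]],
  [[0,0,0],[0,0,0]],
])

```text
time: 19.7
tool_pos: [0.6018, 0.0617, 0.5493]
tcp_rot: [-2.01, -2.139, 0.301]
wrist_force: [-0.1, 0.2, -0.9]
width: 0.174
```

```bash
python3 - <<'E'
from h import *
s=bot.read_state(); print(s['time'],s['tool_pos'],s['width'],s['joint_vel'])
print(bot.finish_job())
E
```

```text
19.7 [0.6017568  0.06172513 0.54926393] 0.17362483931486702 [-1.03591496e-04  1.46469542e-03  1.11315474e-04  4.70320720e-05
 -8.10839272e-04 -4.94710206e-05]
the job is handed in; nothing more can be done
None
```

I pressed the right-hand dispenser's pump, took the wooden dish brush from the caddy and handed the job in at about 19.7 s with the brush held over the sink. No verdict was reported, so everything below is from my own measurements.

- **Pump:** I pushed it straight down until the force climbed to about 18 N with no further travel, so it had reached the stop. I then released it. Afterwards the networks placed the pump top at 0.192–0.194 m, against 0.194–0.197 m before. That matches it being up again, but it is only good to about 4 mm and I did not measure the joint itself.
- **Brush grip:** I gripped the handle across its sides at 70 N and lifted it straight out of the caddy. The gripper opening stayed steady at about 15 mm from the grasp to the end.
- **Final hold:** the brush head is at about (0.705, 0.074, 0.507) m, inside the basin limits. It is tilted about 16° from level with the bristles facing down, and the arm was at rest.
- **Other objects:** the dispenser, tin, honey jar, pot brush and mug were all found within a few millimetres of where they started.

**Disagreements and gaps:**
- The top camera showed only grey, so I worked from the side and wrist cameras.
- The dispenser's spout pointed away from the sink, not towards it as the task said. This made no difference to the press.
- The networks gave a few false labels, which I set aside after checking them against the pictures.

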